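Tray the strap-end punches and hold the tool chest open

TASK

Put the two T-shaped strap-end punches away in the wooden tray, one lying flat in each compartment, roughly lengthways, with the wide heads both pointing to the tray's far end, away from the robot; set them down, do not drop them. Then take the plywood chest's lid by its handle and hold it open at 60 degrees so that I can reach in: it falls shut if let go, so finish while still holding it still there, and do not let it fall on the way. Leave everything else on the table where it is.

Things in the scene. Friction and masses are not known exactly. Their poses are not given: they have to be found in the camera images.
- chest: Plywood tool chest fixed to the table, 180 (its x) x 220 (its y) x 70 mm high without the lid; origin at the centre of its underside, x axis from its front (robot side) to its back, z up. Its lid is described under lid.
- lid (a joint): Opening angle of the chest's lid in rad: 0 shut, growing as its front edge rises, 1.047 = 60 degrees; stop at 1.9. The lid is a 180 x 220 x 8 mm plywood board of about 0.25 to 0.6 kg, hinged along the chest's back top edge and lying on its rim. The hinge is free-running, with no spring or catch: let go below about 1.4 rad, the lid falls shut.
- lid_hinge (a point): Middle of the lid's hinge line, which runs along the chest's y at the back (+x) top edge, 70 mm above the table. Fixed; axes as the chest's.
- lid_handle (a point): Middle of the lid's handle: round steel bar 10 mm thick, 110 mm long, parallel to the hinge, on two 8 mm posts 100 mm apart; bar centre 36 mm above the lid's top face. Lid shut: 160 mm in front of (-x) and 44 mm above the hinge line, 114 mm above the table. Moves with the lid on an arc about the hinge; axes as the lid's. Pinched across the bar from above, it can turn between the fingers.
- tray: Low pale wooden tray fixed to the table, 130 (its x) x 170 (its y) mm, rim 16 mm high, 6 mm walls, 6 mm floor; a 6 mm partition along its x makes two equal compartments side by side, each 118 x 76 mm and 10 mm deep. Origin at the centre of its underside on the table; x points to its far end, away from the robot (its yaw is within 0.3 rad).
- bay_left (a point): Centre of the floor of the left (+y) compartment, 6 mm above the table; axes as the tray's.
- bay_right (a point): Centre of the floor of the right (-y) compartment, 6 mm above the table; axes as the tray's.
- punch_a: One of two alike T-shaped steel strap-end punches, about 0.13 kg, lying flat: 80 mm long (its x), 14 mm high; a shank 60 mm long and 12 mm wide with a head 20 mm long and 28 mm wide at the +x end. Origin on its underside at the balance point, on the shank, 33 mm from the head's end and 47 mm from the shank's end; z up.
- punch_a_head (a point): Middle of the end face of this punch's wide head, 33 mm along its x from the origin, 7 mm up.
- punch_a_tail (a point): Middle of the end face of this punch's shank, 47 mm along its -x from the origin, 7 mm up.
- punch_b: One of two alike T-shaped steel strap-end punches, about 0.13 kg, lying flat: 80 mm long (its x), 14 mm high; a shank 60 mm long and 12 mm wide with a head 20 mm long and 28 mm wide at the +x end. Origin on its underside at the balance point, on the shank, 33 mm from the head's end and 47 mm from the shank's end; z up.
- punch_b_head (a point): Middle of the end face of this punch's wide head, 33 mm along its x from the origin, 7 mm up.
- punch_b_tail (a point): Middle of the end face of this punch's shank, 47 mm along its -x from the origin, 7 mm up.
- hole_punch: Bystander: straight dark steel hole punch without a wide head, 96 mm long (its x), 11 mm wide and high, lying between the two punches; origin under it, 48 mm from either end. Not to be tidied.
- ruler: Bystander: steel ruler 200 (its x) x 28 x 4 mm lying in front of the chest; origin under its centre.
- mallet: Bystander: lying mallet, pale barrel head 62 mm thick and 100 mm wide, yellow and black handle, 260 mm long along its x, head at +x; origin under the middle of the handle, 100 mm from the head's middle; behind the punches.
- bowl: Bystander: empty glass bowl, 120 mm across, 50 mm high; origin under its centre.
- jar: Bystander: amber glass jar, 64 mm across, 65 mm high; origin under its centre.
- tin: Bystander: open aluminium tin, 60 mm across, 60 mm high; origin under its centre.
There are look-alikes about, which are no part of the job. Of the things that look like the tray, the larger one is meant.

How it is judged (in metres and radians):
On the way, in this order (a step that is already met when the one before it is completed fails the run):
1. both punches lie released in the tray, one per compartment, heads to the far end, while the lid is still shut (((y of punch_a_head in the frame of bay_left between -0.033 and 0.033 m and y of punch_a_tail in the frame of bay_left between -0.033 and 0.033 m and x of punch_a_head in the frame of bay_left between 0.01 and 0.064 m and x of punch_a_tail in the frame of bay_left between -0.064 and -0.01 m and angle between the x axis of each of punch_a, punch_b and the x axis of tray, either way round below 0.35 rad and z of each of punch_a_head, punch_a_tail in the frame of bay_left below 0.012 m and y of punch_b_head in the frame of bay_right between -0.033 and 0.033 m and y of punch_b_tail in the frame of bay_right between -0.033 and 0.033 m and x of punch_b_head in the frame of bay_right between 0.01 and 0.064 m and x of punch_b_tail in the frame of bay_right between -0.064 and -0.01 m and z of each of punch_b_head, punch_b_tail in the frame of bay_right below 0.012 m) or (y of punch_a_head in the frame of bay_right between -0.033 and 0.033 m and y of punch_a_tail in the frame of bay_right between -0.033 and 0.033 m and x of punch_a_head in the frame of bay_right between 0.01 and 0.064 m and x of punch_a_tail in the frame of bay_right between -0.064 and -0.01 m and angle between the x axis of each of punch_a, punch_b and the x axis of tray, either way round below 0.35 rad and z of each of punch_a_head, punch_a_tail in the frame of bay_right below 0.012 m and y of punch_b_head in the frame of bay_left between -0.033 and 0.033 m and y of punch_b_tail in the frame of bay_left between -0.033 and 0.033 m and x of punch_b_head in the frame of bay_left between 0.01 and 0.064 m and x of punch_b_tail in the frame of bay_left between -0.064 and -0.01 m and z of each of punch_b_head, punch_b_tail in the frame of bay_left below 0.012 m)) and linear speed of each of punch_a, punch_b below 0.03 m/s and contact force between each of punch_a, punch_b and the fingers below 0.1 N and value of joint lid below 0.05 rad), for 0.2 s.
2. the gripper's fingers have the lid open at 60 degrees (value of joint lid between 0.907 and 1.187 rad and contact force between lid and the fingers above 0.3 N), for 0.2 s.
At the end, for the whole second after the job is handed in: The fingers hold the lid still (under 0.1 rad/s, contact over 0.3 N) at 60 degrees +- 8 degrees, with nothing else propping it; each tray compartment has one punch lying flat and at rest, untouched, within 20 degrees of the tray's length, head to the far end (all of step 2 and ((y of punch_a_head in the frame of bay_left between -0.033 and 0.033 m and y of punch_a_tail in the frame of bay_left between -0.033 and 0.033 m and x of punch_a_head in the frame of bay_left between 0.01 and 0.064 m and x of punch_a_tail in the frame of bay_left between -0.064 and -0.01 m and angle between the x axis of each of punch_a, punch_b and the x axis of tray, either way round below 0.35 rad and z of each of punch_a_head, punch_a_tail in the frame of bay_left below 0.012 m and y of punch_b_head in the frame of bay_right between -0.033 and 0.033 m and y of punch_b_tail in the frame of bay_right between -0.033 and 0.033 m and x of punch_b_head in the frame of bay_right between 0.01 and 0.064 m and x of punch_b_tail in the frame of bay_right between -0.064 and -0.01 m and z of each of punch_b_head, punch_b_tail in the frame of bay_right below 0.012 m) or (y of punch_a_head in the frame of bay_right between -0.033 and 0.033 m and y of punch_a_tail in the frame of bay_right between -0.033 and 0.033 m and x of punch_a_head in the frame of bay_right between 0.01 and 0.064 m and x of punch_a_tail in the frame of bay_right between -0.064 and -0.01 m and angle between the x axis of each of punch_a, punch_b and the x axis of tray, either way round below 0.35 rad and z of each of punch_a_head, punch_a_tail in the frame of bay_right below 0.012 m and y of punch_b_head in the frame of bay_left between -0.033 and 0.033 m and y of punch_b_tail in the frame of bay_left between -0.033 and 0.033 m and x of punch_b_head in the frame of bay_left between 0.01 and 0.064 m and x of punch_b_tail in the frame of bay_left between -0.064 and -0.01 m and z of each of punch_b_head, punch_b_tail in the frame of bay_left below 0.012 m)) and linear speed of each of punch_a, punch_b below 0.03 m/s and contact force between each of punch_a, punch_b and the fingers below 0.1 N and velocity of joint lid between -0.1 and 0.1 rad/s and contact force between lid and punch_a below 0.1 N and contact force between lid and punch_b below 0.1 N and contact force between lid and hole_punch below 0.1 N and contact force between lid and ruler below 0.1 N and contact force between lid and mallet below 0.1 N and contact force between lid and bowl below 0.1 N and contact force between lid and jar below 0.1 N and contact force between lid and tin below 0.1 N); the arm keeps its last pose, push and grip.
It fails at once if the lid is let fall (closing faster than 1.5 rad/s) (velocity of joint lid below -1.5 rad/s).
It fails at once if a punch is dropped (falls loose at more than 0.8 m/s, about 35 mm) ((linear speed of punch_a above 0.8 m/s and contact force between punch_a and the fingers below 0.05 N) or (linear speed of punch_b above 0.8 m/s and contact force between punch_b and the fingers below 0.05 N)).
It fails at once if a bystander is moved more than 30 mm (distance of any of hole_punch, ruler, mallet, bowl, jar, tin from where it was at the start of the episode above 0.03 m).
It also fails if it takes over 64 s, if anything falls off the work surface, if the arm or the gripper's body presses on something with over 40 N, if the wrist force passes 120 N, or if a joint passes its speed limit or range.

ROBOT

A 6-joint arm with a two-finger parallel gripper is mounted at the origin on the work surface. World frame = base frame: x ahead of the robot, y to its left, z up, the work surface at z = 0. Lengths are in mm, angles in rad, forces in N, time in s.
With the tool pointing down it reaches from about 350 to 775 mm from the base axis. Payload 7.3 kg.
Tool frame: the origin (TCP) lies on the centre line of the jaws, within the pads' length; the fingertips stand 14 mm ahead of it and the grasp point (between the pads) lies 5 mm behind it; z points along the fingers, y is the line along which they close (so a half turn about z gives the same grasp; the last joint's range is limited). The gripper opens to 92 mm and grips with 3 to 60 N. Pads are 19 mm wide; open, the fingers measure 130 mm over their backs; the gripper's body (75 mm by 190 mm) begins 47 mm behind the grasp point.
Start: joints at [-1.376, 0.342, 1.524, -0, 1.275, -0.146], TCP at [175.499, -494.817, 240.741] pointing down, gripper open.
Joint ranges: [-2.53, 2.53], [-0.77, 2.02], [0.04, 2.7], [-1, 4.14], [0.28, 2.66], [-3.11, 3.11]. Speed limits (rad/s): [2.57, 2.57, 3.14, 3.14, 3.14, 3.14].

INTERFACE

Orientations are given as [roll, pitch, yaw] about the fixed x, y, z axes, in that order (R = Rz(yaw) Ry(pitch) Rx(roll)).
In Python, from plant import get_obs, capture, bot, spot_in, trace, pinpoint gives the robot as it stands.
- The arm moves only by the tool play_rows, never from a script. Its argument "rows" is a list of rows, each a list of 2 entries, a list of its own where there are three numbers: the shift along the world's x, y, z in units of 3 cm (1.0 is 3 cm), then the turn, a rotation vector about the world's x, y, z in units of 8 degrees (1.0 is 8 degrees). A call has 1 to 12 rows; each row shifts and turns the commanded pose from where the row before left it; what a row does not reach is not made up. A row lasts 1/8 s, in which the tool goes at most 62.5 mm and 10.7 degrees, less where a joint would pass 70% of its speed; a pose out of reach is approached as far as the arm can. A call with a number of a shift or a turn outside -1 to 1 is refused whole. A call with a gripper value outside its range is refused whole. "hand" is the opening, from -1 (shut) to 1 (fully open), set as the call begins (left out, the last holds). The fingers move at their own pace and stop on an object; the grip force is fixed at half the most. Time passes only in rows, so rows that do not move let the fingers close. It gives the time, the measured TCP pose, the force, the opening and the grip force at its end, in the units of the state.
- get_obs(): the state, without advancing time (a new reading comes with each control period).
- capture(name): name is "side" or "top" or "wrist"; returns a dict with "frame" (384x512x3 uint8, red, green, blue), "fov_y" (degrees; the focal length in pixels is half the picture's height over the tangent of half this angle, whatever the lens; pixels are square), "cx", "cy" (the principal point, pixels), "rvec" (rotation vector, rad) and "tvec" (3), from world to camera coordinates, as OpenCV has them; the wrist camera has in their place "hand_eye" (4x4, takes a point from camera to tool coordinates, whose origin is the TCP and whose axes are the flange's). Camera axes: x right, y down, z forward; pixel columns grow to the right and rows downward; lengths in mm; the calibration is good to about 2 mm. A picture is of the moment at which its call begins: read the wrist's pose just before it. There is no depth.
- bot.close_job(): hands the job in; it is judged then, once.
Trained networks look in the newest picture that a camera, given by its name, has taken for a name from the list of things; names that differ only in an ending like _2 or _b are one class to them, and where a whole thing is asked for, a point or a joint stands for the part that bears it (a point fixed in the world has none). Each returns a list of dicts, best first, with "p" (0 to 1); they miss things now and then, are a little off and sometimes report something else, mostly with a low value. They report only what shows in the picture. A call takes as long as a camera call. They do not tell look-alikes from the thing itself.
- spot_in(query, camera): "at" ([row, column] in pixels, amid what is visible of it).
- trace(query, camera): "mask" (384x512 bool, what is visible of it) and "at" ([row, column] in pixels, amid what is visible of it).
- pinpoint(query, camera): "at" ([row, column] in pixels: a listed point, or the origin of a listed thing).
The state is a dict: "time": time; "joint_positions": joint angles; "dq": joint speeds; "tau": joint torques, N m; "tool_pos": TCP position; "tcp_rot": TCP orientation; "contact_force": force on the tool from outside, world axes, zero at the start; "moment": the same for the moment, N m; "grip_width": finger opening in mm; "finger_force": force on a finger pad.
Only numpy, scipy, OpenCV 4.12 (cv2) and the standard library are available. Lean on these libraries where they do the work, as an engineer would, in place of code of your own. Each camera call takes 0.05 s, during which the arm holds its last target. There are 200 camera calls.

## Working session

There is one attempt and no reset: what is moved stays moved. The work goes in short steps, Python scripts to look and compute and a tool call to move; the robot and the scene stay as the last step left them, time stands still between calls to the robot, and variables do not carry over. Pictures are saved under pics/ and viewed, at most 10 in all, crops included, and the job is handed in when it is done.

Besides the shell and the picture viewer there is one more tool, called after ">>>" as name([rows], argument=value, ...), one row to a line, values as JSON. play_rows: Moves the arm, as the interface text tells. Shifts and turns lie within -1 to 1; 1 stands for 3 cm of shift or 8 degrees of turn. Its arguments: {"type":"object","properties":{"rows":{"type":"array"},"hand":{"type":"number"}},"required":["rows"]}

```bash
mkdir -p pics; cat > h.py <<'E'
import numpy as np, cv2
from plant import get_obs, capture, bot, spot_in, trace, pinpoint
from scipy.spatial.transform import Rotation as R
def cam(name):
    o=get_obs(); c=capture(name); f=192/np.tan(np.radians(c["fov_y"])/2)
    if name=="wrist":
        T=np.eye(4); T[:3,:3]=R.from_euler('xyz',o["tcp_rot"]).as_matrix(); T[:3,3]=o["tool_pos"]
        M=np.linalg.inv(T@np.array(c["hand_eye"]))
        Rm,t=M[:3,:3],M[:3,3]
    else:
        Rm=R.from_rotvec(np.ravel(c["rvec"])).as_matrix(); t=np.ravel(c["tvec"])
    K=np.array([[f,0,c["cx"]],[0,f,c["cy"]],[0,0,1]])
    return dict(K=K,R=Rm,t=t,P=K@np.c_[Rm,t],img=c["frame"])
def atz(c,rc,z):
    d=c["R"].T@np.linalg.inv(c["K"])@[rc[1],rc[0],1]; o=-c["R"].T@c["t"]
    return o+d*(z-o[2])/d[2]
def proj(c,p):
    q=c["P"]@np.r_[p,1]; return q[[1,0]]/q[2]
def tri(cs,rcs):
    A=[]
    for c,(r,k) in zip(cs,rcs): A+= [k*c["P"][2]-c["P"][0], r*c["P"][2]-c["P"][1]]
    v=np.linalg.svd(np.array(A))[2][-1]; return v[:3]/v[3]
def save(c,n,s=1.5):
    cv2.imwrite(f"pics/{n}.png",cv2.resize(c["img"][:,:,::-1],None,fx=s,fy=s,interpolation=cv2.INTER_CUBIC))
E
python3 - <<'E'
from h import *
np.set_printoptions(precision=1,suppress=True)
c=[cam("top"),cam("side")]
for n,x in zip(("top","side"),c): save(x,n); print(n,-x["R"].T@x["t"])
Z=dict(chest=0,lid_hinge=70,lid_handle=114,tray=0,bay_left=6,bay_right=6,punch_a=0,punch_a_head=7,punch_a_tail=7,hole_punch=0,ruler=0,mallet=0,bowl=0,jar=0,tin=0)
for q,z in Z.items():
    for i,n in enumerate(("top","side")):
        print(q,n,[(np.round(d["at"]),round(d["p"],2),atz(c[i],d["at"],z)[:2]) for d in pinpoint(q,n)[:5]])
print(get_obs())
E
```

```text
top [ 309.   -49.9 1138.7]
side [-388.5  802.6  948.5]
chest top [(array([158., 176.]), 0.8, array([640. , 247.4]))]
chest side [(array([241., 176.]), 0.97, array([626.5, 247. ]))]
lid_hinge top [(array([128., 176.]), 0.79, array([723.6, 243.9]))]
lid_hinge side [(array([213., 159.]), 0.97, array([717.2, 242.9])), (array([192., 300.]), 0.36, array([ 466.9, -202.4]))]
lid_handle top [(array([171., 154.]), 0.76, array([563. , 280.3]))]
lid_handle side [(array([227., 176.]), 0.62, array([561.9, 273.2]))]
tray top [(array([135., 355.]), 0.84, array([ 763.1, -357.2])), (array([200., 333.]), 0.75, array([ 532.4, -285. ]))]
tray side [(array([194., 301.]), 0.95, array([ 523. , -274.5])), (array([170., 271.]), 0.69, array([ 734.7, -318. ]))]
bay_left top [(array([202., 323.]), 0.76, array([ 522. , -249.8])), (array([134., 344.]), 0.75, array([ 762.8, -316.2]))]
bay_left side [(array([166., 266.]), 0.88, array([ 766.6, -322.1])), (array([198., 293.]), 0.8, array([ 519.3, -223.8])), (array([184., 375.]), 0.68, array([ 353.4, -531.5]))]
bay_right top [(array([136., 362.]), 0.78, array([ 761. , 
[... 1376 characters left out ...]
4, -533.6])), (array([236., 192.]), 0.35, array([384.4, 166.3]))]
jar side [(array([184., 372.]), 0.88, array([ 371.3, -536.2])), (array([206., 250.]), 0.59, array([601.5, -77.2]))]
tin top [(array([239., 111.]), 0.94, array([358.8, 427.8]))]
tin side [(array([314., 178.]), 0.54, array([360.9, 421. ]))]
{'time': 1.6, 'joint_positions': array([-1.4,  0.3,  1.5, -0. ,  1.3, -0.1]), 'dq': array([-0., -0.,  0., -0.,  0.,  0.]), 'tau': array([ -0. , -43.1, -24.4,   0.1,   0. ,   0. ]), 'tool_pos': array([ 175.5, -494.8,  240.8]), 'tcp_rot': array([3.1, 0. , 0.3]), 'contact_force': array([-0.2,  0.2,  0.2]), 'moment': array([-0. ,  0.1, -0. ]), 'finger_force': 0.0, 'grip_width': 91.87338142606407}
```

View top.

View pics/top.png

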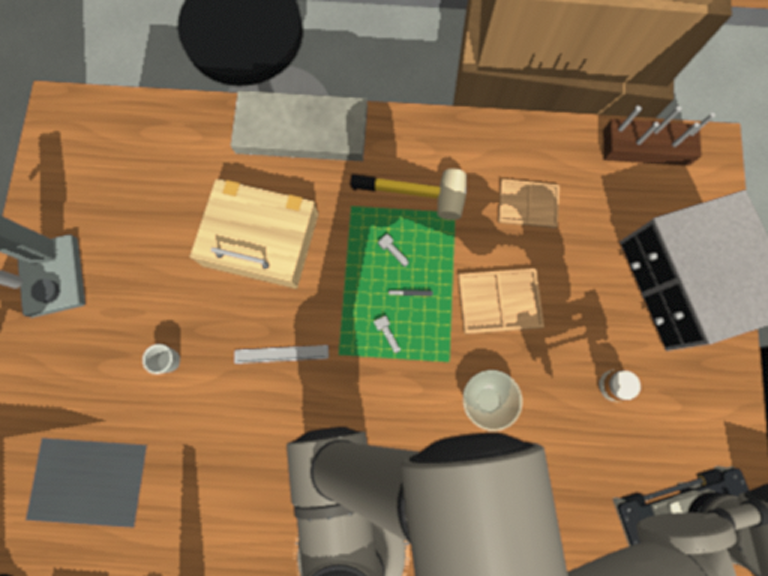

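View pics/side.png

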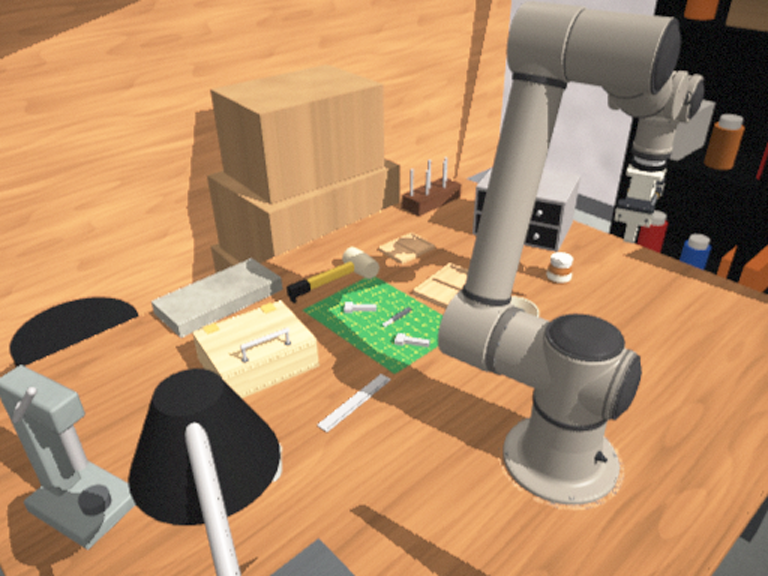

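>>> play_rows([
  [[0.8,1,0.4],[0,0,0]],
  [[0.8,1,0.4],[0,0,0]],
  [[0.8,1,0.4],[0,0,0]],
  [[0.8,1,0.4],[0,0,0]],
  [[0.8,1,0.4],[0,0,0]],
  [[0.8,1,0.4],[0,0,0]],
  [[0.8,1,0.4],[0,0,0]],
  [[0.8,1,0.4],[0,0,0]],
  [[0.8,1,0.4],[0,0,0]],
  [[0.8,1,0.4],[0,0,0]],
  [[0.8,0.5,0.4],[0,0,0]],
  [[0,0,0],[0,0,0]],
], hand=1)

```text
time: 3.1
tool_pos: [440.6, -179.0, 373.2]
tcp_rot: [3.14, -0.001, 0.344]
contact_force: [-0.4, -0.1, -0.7]
grip_width: 91.8
finger_force: 0.0
```

```bash
python3 - <<'E'
from h import *
np.set_printoptions(precision=2,suppress=True)
c=cam("wrist"); save(c,"w1"); print(-c["R"].T@c["t"],c["R"],c["K"][0,0],get_obs()["tool_pos"],get_obs()["tcp_rot"])
for q,z in dict(tray=0,bay_left=6,bay_right=6,punch_a=0,punch_a_head=7,punch_a_tail=7,hole_punch=0).items():
    print(q,[(np.round(d["at"]),round(d["p"],2),atz(c,d["at"],z)[:2]) for d in pinpoint(q,"wrist")[:5]])
E
```

```text
[ 505.28 -155.04  518.91] [[ 0.34 -0.94  0.  ]
 [-0.91 -0.32  0.26]
 [-0.24 -0.09 -0.97]] 308.7434582935225 [ 439.69 -179.53  372.62] [3.14 0.   0.34]
tray []
bay_left [(array([116., 307.]), 0.7, array([ 524.3 , -244.86]))]
bay_right [(array([127., 353.]), 0.95, array([ 533.34, -321.76])), (array([ 75., 215.]), 0.54, array([533.76, -85.81])), (array([ 30., 222.]), 0.24, array([598.79, -76.9 ]))]
punch_a [(array([124., 170.]), 0.67, array([437.43, -39.34]))]
punch_a_head []
punch_a_tail [(array([148., 178.]), 0.72, array([404.77, -63.38])), (array([117., 306.]), 0.66, array([ 522.83, -243.01]))]
hole_punch [(array([ 77., 216.]), 0.91, array([533.  , -87.68]))]
```

View pics/w1.png

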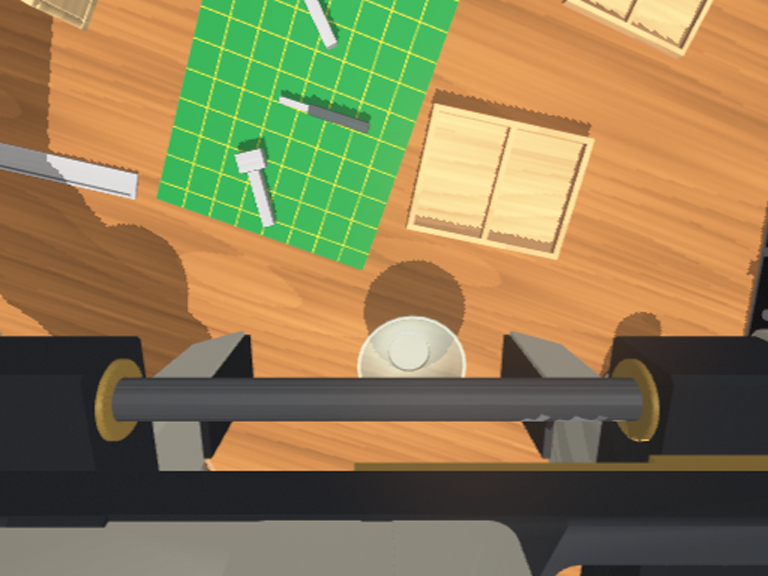

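>>> play_rows([
  [[1,1,0],[0,0,0]],
  [[1,1,0],[0,0,0]],
  [[1,0.6,0],[0,0,0]],
  [[0,0,0],[0,0,0]],
  [[0,0,0],[0,0,0]],
])

```text
time: 4.12
tool_pos: [528.9, -102.3, 372.5]
tcp_rot: [-3.142, 0.001, 0.34]
contact_force: [-0.4, -0.7, -1.0]
grip_width: 91.7
finger_force: 0.0
```

```bash
python3 - <<'E'
from h import *
np.set_printoptions(precision=2,suppress=True)
c=cam("wrist"); save(c,"w2"); print(get_obs()["tool_pos"],get_obs()["tcp_rot"])
for q in ("punch_a","tray","hole_punch"):
  for d in trace(q,"wrist")[:4]:
    m=d["mask"]; n=int(m.sum())
    pts=np.argwhere(m)
    w=np.array([atz(c,p,14 if q!="tray" else 16)[:2] for p in pts]); 
    u,s,v=np.linalg.svd(w-w.mean(0),full_matrices=False); a=(w-w.mean(0))@v[0]; b=(w-w.mean(0))@v[1]
    wid=[np.ptp(b[(a>lo)&(a<=lo+10)]) for lo in np.arange(a.min(),a.max()-5,10)]
    print(q,round(d["p"],2),n,d["at"],w.mean(0),v[0],a.min(),a.max(),np.array(wid))
for q,z in dict(bay_left=6,bay_right=6,punch_a=0,punch_a_head=7,punch_a_tail=7).items():
    print(q,[(np.round(d["at"]),round(d["p"],2),atz(c,d["at"],z)[:2]) for d in pinpoint(q,"wrist")[:5]])
E
```

```text
[ 528.79 -102.51  372.78] [3.14 0.   0.34]
punch_a 0.95 636 [69.5, 234.6] [631.3  -39.25] [-0.69 -0.73] -31.85684343150737 49.86270216976484 [28.96 29.08 26.43 13.67 13.06 13.11 12.44 10.45]
punch_a 0.81 556 [186.8, 197.9] [445.14 -40.46] [-0.84 -0.54] -33.712313592030995 48.72195986031018 [30.71 30.63 27.92 15.71 16.5  16.56 15.91 14.31]
punch_a 0.19 7909 [188.5, 350.6] [ 530.32 -281.67] [ 0.14 -0.99] -87.55403491191589 89.89731583978127 [131.65 133.77 133.96 133.05 133.4  134.5  134.05 133.86 130.15 127.1
 128.06 128.19 128.63 129.48 131.12 133.04 132.83 131.53]
tray 0.81 6639 [60.2, 449.9] [ 757.23 -340.5 ] [-0.02 -1.  ] -68.51290930723312 70.74604176538404 [103.24 103.83 103.89 102.98 102.83 103.68 103.44 103.71 102.7  104.02
 104.82 104.57 103.86 100.71]
tray 0.56 7769 [188.3, 351.1] [ 530.45 -281.19] [ 0.15 -0.99] -86.84040026153914 88.59129893268336 [130.14 132.34 132.78 132.29 130.79 130.61 130.7  130.91 127.14 126.
 127.22 127.36 127.48 128.73 130.96 133.51 131.5  127.61]
hole_punch 0.61 341 [147.2, 247.0] [534.5 -91.6] [ 0.05 -1.  ] -50.88807357346207 42.51614092244403 [ 6.64  6.19  7.44 10.71 11.35 10.89 10.44 10.77 10.94]
bay_left [(array([183., 325.]), 0.87, array([ 518.84, -239.34])), (array([ 52., 428.]), 0.83, array([ 761.76, -307.28]))]
bay_right [(array([ 72., 468.]), 0.77, array([ 757.22, -379.52])), (array([193., 375.]), 0.65, array([ 531.28, -327.94]))]
punch_a [(array([ 76., 236.]), 0.79, array([632.51, -39.8 ])), (array([185., 200.]), 0.77, array([443.31, -38.98])), (array([164., 195.]), 0.43, array([476.14, -20.11]))]
punch_a_head [(array([166., 195.]), 0.86, array([474.43, -21.72]))]
punch_a_tail [(array([210., 206.]), 0.56, array([406.18, -62.93]))]
```

View pics/w2.png

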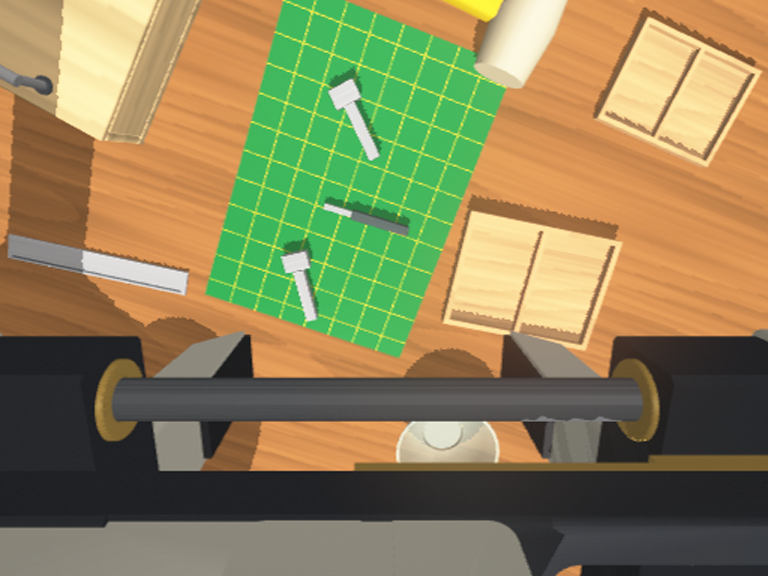

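>>> play_rows([
  [[-0.5,0.3,-1],[0,0,0.3]],
  [[-0.5,0.3,-1],[0,0,0.3]],
  [[-0.5,0.3,-1],[0,0,0.3]],
  [[-0.5,0.3,-1],[0,0,0.3]],
  [[-0.5,0.4,-1],[0,0,0.3]],
  [[-0.4,0.4,-1],[0,0,0.15]],
  [[0,0,-1],[0,0,0]],
  [[0,0,-1],[0,0,0]],
  [[0,0,-1],[0,0,0]],
  [[0,0,0],[0,0,0]],
  [[0,0,0],[0,0,0]],
], hand=-0.1)

```text
time: 5.95
tool_pos: [443.2, -42.0, 103.7]
tcp_rot: [3.14, -0.001, 0.571]
contact_force: [-0.1, -0.1, 0.9]
grip_width: 41.3
finger_force: 0.0
```

```bash
python3 - <<'E'
from h import *
o=get_obs(); print(o["time"],o["tool_pos"],o["tcp_rot"],o["grip_width"])
c=cam("wrist"); p=trace("punch_a","wrist")
c2=cam("top"); q=pinpoint("punch_a","top")
print([(d["p"],d["at"],int(d["mask"].sum()),atz(c,d["at"],14)) for d in p[:3]])
E
```

```text
5.95 [443.16926255 -42.00725987 103.67689072] [ 3.14049194e+00 -9.18575917e-04  5.71146742e-01] 41.340270556201254
[(0.69, [186.3, 248.5], 1993, array([450.17815799, -34.43833296,  14.        ])), (0.62, [21.5, 403.8], 1262, array([606.31586339, -61.60967854,  14.        ]))]
```

>>> play_rows([
  [[0,0,-0.8],[0,0,0]],
  [[0,0,-0.8],[0,0,0]],
  [[0,0.05,-0.7],[0,0,0]],
  [[0,0,-0.4],[0,0,0]],
  [[0,0,-0.2],[0,0,0]],
  [[0,0,0],[0,0,0]],
])

```text
time: 6.9
tool_pos: [442.7, -40.4, 15.9]
tcp_rot: [3.141, -0.0, 0.571]
contact_force: [-0.3, 0.3, -0.9]
grip_width: 41.3
finger_force: 0.0
```

>>> play_rows([
  [[0,0,0],[0,0,0]],
  [[0,0,0],[0,0,0]],
  [[0,0,0],[0,0,0]],
  [[0,0,0],[0,0,0]],
  [[0,0,0],[0,0,0]],
], hand=-1)

```text
time: 7.52
tool_pos: [442.9, -40.5, 16.0]
tcp_rot: [3.141, -0.001, 0.571]
contact_force: [0.6, -0.9, 4.2]
grip_width: 11.3
finger_force: 30.0
```

>>> play_rows([
  [[0,0,0.5],[0,0,0]],
  [[0,0,1],[0,0,0]],
  [[0.2,-0.5,0.7],[0,0,-0.25]],
  [[0.4,-1,0],[0,0,-0.5]],
  [[0.5,-1,0],[0,0,-0.5]],
  [[0.5,-1,0],[0,0,-0.5]],
  [[0.5,-1,0],[0,0,-0.5]],
  [[0.4,-1,0],[0,0,-0.5]],
  [[0.3,-0.8,0],[0,0,-0.3]],
  [[0.1,-0.35,0],[0,0,0]],
  [[0,0,0],[0,0,0]],
  [[0,0,0],[0,0,0]],
])

```text
time: 9.02
tool_pos: [528.9, -238.7, 81.5]
tcp_rot: [-3.141, 0.001, 0.146]
contact_force: [-0.2, -0.4, -1.6]
grip_width: 11.9
finger_force: 30.0
```

```bash
python3 - <<'E'
from h import *
o=get_obs(); print(o["time"],o["tool_pos"],o["tcp_rot"],o["grip_width"])
c=cam("wrist"); save(c,"w3",1)
E
```

```text
9.025 [ 528.94504826 -238.71154656   81.48026962] [-3.14058914e+00  9.51223940e-04  1.46280098e-01] 11.900822168325371
```

View pics/w3.png

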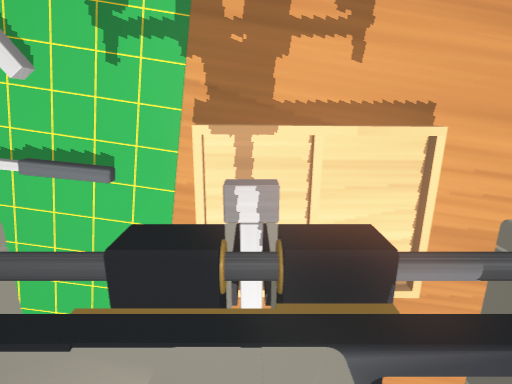

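>>> play_rows([
  [[0,0,-0.7],[0,0,0]],
  [[0,0,-0.6],[0,0,0]],
  [[0,0,-0.4],[0,0,0]],
  [[0,0,-0.15],[0,0,0]],
  [[0,0,-0.1],[0,0,0]],
  [[0,0,0],[0,0,0]],
  [[0,0,0],[0,0,0]],
])

```text
time: 9.95
tool_pos: [529.7, -240.0, 23.7]
tcp_rot: [3.141, -0.001, 0.145]
contact_force: [0.4, 0.2, -1.8]
grip_width: 11.6
finger_force: 30.0
```

>>> play_rows([
  [[0,0,-0.05],[0,0,0]],
  [[0,0,0],[0,0,0]],
  [[0,0,0],[0,0,0]],
])

```text
time: 10.32
tool_pos: [529.7, -240.0, 22.1]
tcp_rot: [3.141, -0.001, 0.145]
contact_force: [-0.6, -0.1, 1.1]
grip_width: 11.6
finger_force: 30.0
```

>>> play_rows([
  [[0,0,0],[0,0,0]],
  [[0,0,0],[0,0,0]],
  [[0,0,0],[0,0,0]],
  [[0,0,0.5],[0,0,0]],
  [[0,0,1],[0,0,0]],
  [[0,0,1],[0,0,0]],
], hand=-0.45)

```text
time: 11.08
tool_pos: [529.6, -239.9, 98.5]
tcp_rot: [3.141, -0.0, 0.145]
contact_force: [0.3, -0.6, 0.2]
grip_width: 25.3
finger_force: 0.0
```

>>> play_rows([
  [[0,0.5,0],[0,0,0.4]],
  [[0.4,0.8,0],[0,0,0.6]],
  [[0.4,0.8,0],[0,0,0.6]],
  [[0.5,0.9,0],[0,0,0.6]],
  [[0.5,0.9,0],[0,0,0.6]],
  [[0.5,0.9,0],[0,0,0.6]],
  [[0.5,0.9,0],[0,0,0.6]],
  [[0.4,0.7,0],[0,0,0.6]],
  [[0.15,0.25,0],[0,0,0.2]],
  [[0,0,0],[0,0,0]],
  [[0,0,0],[0,0,0]],
], hand=-0.1)

```text
time: 12.45
tool_pos: [629.5, -41.0, 96.6]
tcp_rot: [-3.141, 0.001, 0.814]
contact_force: [0.3, 0.3, 0.4]
grip_width: 41.0
finger_force: 0.0
```

```bash
python3 - <<'E'
from h import *
o=get_obs(); print(o["time"],o["tool_pos"],o["tcp_rot"],o["grip_width"])
c=cam("wrist"); save(c,"w4",1)
for d in trace("punch_a","wrist")[:2]:
    w=np.array([atz(c,p,14)[:2] for p in np.argwhere(d["mask"])]); y=o["tcp_rot"][2]
    v=w-o["tool_pos"][:2]; a=v@[np.cos(y),np.sin(y)]; b=v@[-np.sin(y),np.cos(y)]
    print(d["p"],len(w),[(l,round(b[(a>l)&(a<l+5)].min(),1),round(b[(a>l)&(a<l+5)].max(),1)) for l in range(-45,50,5) if ((a>l)&(a<l+5)).any()])
E
```

```text
12.45 [629.46751098 -41.04130305  96.59068413] [-3.14128640e+00  5.63791211e-04  8.14071104e-01] 40.96705410601408
0.83 1991 [(-45, np.float64(-4.7), np.float64(5.0)), (-40, np.float64(-5.5), np.float64(5.8)), (-35, np.float64(-5.4), np.float64(5.8)), (-30, np.float64(-5.4), np.float64(5.7)), (-25, np.float64(-5.4), np.float64(5.7)), (-20, np.float64(-5.4), np.float64(5.7)), (-15, np.float64(-5.3), np.float64(5.6)), (-10, np.float64(-5.3), np.float64(4.8)), (-5, np.float64(-5.3), np.float64(4.8)), (0, np.float64(-6.0), np.float64(4.8)), (5, np.float64(-6.0), np.float64(4.7)), (10, np.float64(-13.6), np.float64(11.5)), (15, np.float64(-14.3), np.float64(13.0)), (20, np.float64(-14.2), np.float64(12.9)), (25, np.float64(-14.9), np.float64(12.9)), (30, np.float64(-14.8), np.float64(12.8))]
```

>>> play_rows([
  [[0,0,-0.8],[0,0,0]],
  [[0,0,-0.8],[0,0,0]],
  [[0,0,-0.6],[0,0,0]],
  [[0,0,-0.35],[0,0,0]],
  [[0,0,-0.12],[0,0,0]],
  [[0,0,0],[0,0,0]],
])

```text
time: 13.3
tool_pos: [630.3, -40.4, 16.9]
tcp_rot: [3.141, -0.0, 0.815]
contact_force: [0.0, 0.1, 0.3]
grip_width: 41.4
finger_force: 0.0
```

>>> play_rows([
  [[0,0,0],[0,0,0]],
  [[0,0,0],[0,0,0]],
  [[0,0,0],[0,0,0]],
  [[0,0,0],[0,0,0]],
  [[0,0,0],[0,0,0]],
], hand=-1)

```text
time: 13.92
tool_pos: [630.3, -40.4, 17.0]
tcp_rot: [3.141, -0.0, 0.816]
contact_force: [0.5, 0.1, 1.8]
grip_width: 11.7
finger_force: 30.0
```

>>> play_rows([
  [[0,0,0.5],[0,0,0]],
  [[0,0,1],[0,0,0]],
  [[-0.2,-0.6,0.8],[0,0,-0.3]],
  [[-0.3,-1,0],[0,0,-0.6]],
  [[-0.3,-1,0],[0,0,-0.6]],
  [[-0.3,-1,0],[0,0,-0.6]],
  [[-0.3,-1,0],[0,0,-0.6]],
  [[-0.3,-1,0],[0,0,-0.6]],
  [[-0.3,-1,0],[0,0,-0.6]],
  [[-0.3,-1,0],[0,0,-0.5]],
  [[-0.3,-1,0],[0,0,-0.3]],
  [[-0.3,-0.75,0],[0,0,-0.1]],
])

```text
time: 15.42
tool_pos: [542.6, -322.1, 86.4]
tcp_rot: [3.141, -0.0, 0.144]
contact_force: [1.1, -0.6, -1.5]
grip_width: 12.0
finger_force: 30.0
```

>>> play_rows([
  [[0,0,0],[0,0,0]],
  [[0,0,0],[0,0,0]],
])

```text
time: 15.68
tool_pos: [543.1, -320.2, 86.0]
tcp_rot: [-3.141, -0.0, 0.146]
contact_force: [0.6, 0.5, -0.2]
grip_width: 11.7
finger_force: 30.0
```

```bash
python3 - <<'E'
from h import *
o=get_obs(); print(o["time"],o["tool_pos"],o["tcp_rot"],o["grip_width"])
c=cam("wrist"); save(c,"w5",1)
E
```

```text
15.675 [ 543.0998061  -320.19472795   85.96424937] [-3.14124578e+00 -8.36051971e-05  1.45537086e-01] 11.73323051469956
```

View pics/w5.png

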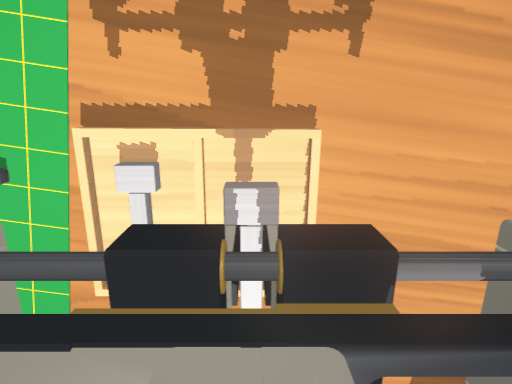

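>>> play_rows([
  [[0,0,-0.7],[0,0,0]],
  [[0,0,-0.7],[0,0,0]],
  [[0,0,-0.4],[0,0,0]],
  [[0,0,-0.15],[0,0,0]],
  [[0,0,-0.1],[0,0,0]],
  [[0,0,-0.03],[0,0,0]],
  [[0,0,0],[0,0,0]],
  [[0,0,0],[0,0,0]],
])

```text
time: 16.73
tool_pos: [543.1, -321.0, 23.6]
tcp_rot: [3.141, -0.0, 0.145]
contact_force: [0.0, -0.4, -1.4]
grip_width: 11.8
finger_force: 30.0
```

>>> play_rows([
  [[0,0,-0.03],[0,0,0]],
  [[0,0,0],[0,0,0]],
])

```text
time: 16.98
tool_pos: [543.2, -321.0, 22.9]
tcp_rot: [3.141, -0.0, 0.145]
contact_force: [-1.1, 1.4, 3.4]
grip_width: 12.0
finger_force: 30.0
```

>>> play_rows([
  [[0,0,0],[0,0,0]],
  [[0,0,0],[0,0,0]],
  [[0,0,0],[0,0,0]],
  [[0,0,0.5],[0,0,0]],
  [[0,0,1],[0,0,0]],
  [[0,0,1],[0,0,0]],
  [[0,0,1],[0,0,0]],
  [[0,0,1],[0,0,0]],
], hand=-0.45)

```text
time: 17.98
tool_pos: [543.1, -320.9, 159.6]
tcp_rot: [3.141, -0.001, 0.145]
contact_force: [-0.1, 0.1, 0.2]
grip_width: 25.0
finger_force: 0.0
```

>>> play_rows([
  [[-0.4,0.6,1],[0,0,0]],
  [[-0.5,0.6,1],[0,0,0]],
  [[-0.5,0.6,1],[0,0,0]],
  [[-0.5,0.6,1],[0,0,0]],
  [[-0.5,0.6,1],[0,0,0]],
  [[-0.5,0.6,1],[0,0,0]],
  [[-0.5,0.6,1],[0,0,0]],
  [[0,0,0],[0,0,0]],
  [[0,0,0],[0,0,0]],
], hand=1)

```text
time: 19.1
tool_pos: [440.9, -194.9, 367.1]
tcp_rot: [3.141, 0.0, 0.145]
contact_force: [-0.6, 0.4, -0.1]
grip_width: 91.7
finger_force: 0.0
```

```bash
python3 - <<'E'
from h import *
np.set_printoptions(precision=1,suppress=True)
c=cam("wrist"); save(c,"w6",1.2); print(get_obs()["tool_pos"])
x=np.array([np.cos(.146),np.sin(.146)]);y=np.array([-x[1],x[0]])
for q in ("punch_a","tray"):
  for d in trace(q,"wrist")[:3]:
    w=np.array([atz(c,p,20 if q!="tray" else 16)[:2] for p in np.argwhere(d["mask"])]); v=w-[530.4,-281.4]
    print(q,d["p"],w.mean(0),cv2.minAreaRect(w.astype(np.float32)),"x",np.ptp(v@x),(v@x).min(),(v@x).max(),"y",(v@y).min(),(v@y).max())
E
```

```text
[ 440.9 -195.   366.5]
punch_a 0.69 [ 541.4 -318.9] ((533.946044921875, -319.52880859375), (79.83101654052734, 31.64158821105957), 8.236953735351562) x 79.8611605602823 -41.96423170119133 37.89692885909097 y -54.12680511703935 -22.482089061979536
punch_a 0.62 [ 530.3 -238.5] ((522.5713500976562, -240.21417236328125), (80.14518737792969, 27.32212257385254), 9.59138011932373) x 79.85526933209638 -41.77349932459181 38.08177000750457 y 28.676084042322547 56.34291016296916
tray 0.92 [ 529.1 -283.1] ((528.1510009765625, -283.7876892089844), (129.6533203125, 170.95863342285156), 8.229541778564453) x 130.02899034253596 -67.59750744230283 62.43148290023313 y -87.6511035467995 83.34050655928787
```

View pics/w6.png

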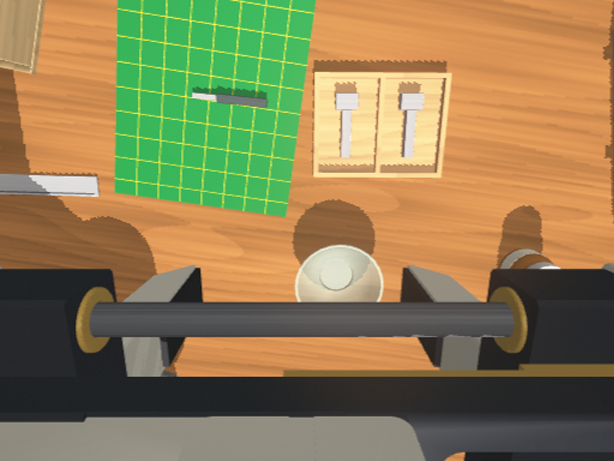

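>>> play_rows([
  [[0.2,0.9,0],[0,0,0.9]],
  [[0.5,0.9,0],[0,0,0.9]],
  [[0.5,0.9,0],[0,0,0.9]],
  [[0.5,0.9,0],[0,0,0.9]],
  [[0.5,0.9,0],[0,0,0.9]],
  [[0.5,0.9,0],[0,0,0.9]],
  [[0.5,0.9,0],[0,0,0.9]],
  [[0.5,0.9,0],[0,0,0.9]],
  [[0.5,0.9,0],[0,0,0.9]],
  [[0.2,0.4,0],[0,0,0.6]],
  [[0,0,0],[0,0,0]],
  [[0,0,0],[0,0,0]],
])

```text
time: 20.75
tool_pos: [572.9, 59.6, 366.7]
tcp_rot: [-3.14, 0.001, 1.358]
contact_force: [-0.2, 0.8, 0.7]
grip_width: 91.8
finger_force: 0.0
```

```bash
cat > v.py <<'E'
from h import *
import sys,pickle
np.set_printoptions(precision=1,suppress=True)
n=sys.argv[1]
c=cam("wrist"); save(c,n,1.5); o=get_obs(); print(o["tool_pos"],o["tcp_rot"],o["joint_positions"])
r={}
for q,z in dict(lid_handle=114,lid_hinge=70,chest=0).items():
    r[q]=[(d["p"],d["at"]) for d in pinpoint(q,"wrist")[:2]]
    print(q,[(p,a,atz(c,a,z)) for p,a in r[q]])
for d in trace("chest","wrist")[:1]:
    r["mask"]=d["mask"]; print(d["p"],d["at"],d["mask"].sum())
pickle.dump((c,r),open(n+".pkl","wb"))
E
python3 v.py w7
```

```text
[572.9  59.4 367. ] [-3.1  0.   1.4] [-0.   0.4  1.1 -0.   1.6  0.2]
lid_handle []
lid_hinge [(0.55, [237.9, 250.3], array([544.1, -61.1,  70. ]))]
chest [(0.86, [14.6, 263.1], array([632.5, 255.5,   0. ])), (0.54, [314.6, 259.0], array([ 519.7, -250.5,    0. ]))]
0.94 [45.9, 268.5] 12846
```

View pics/w7.png

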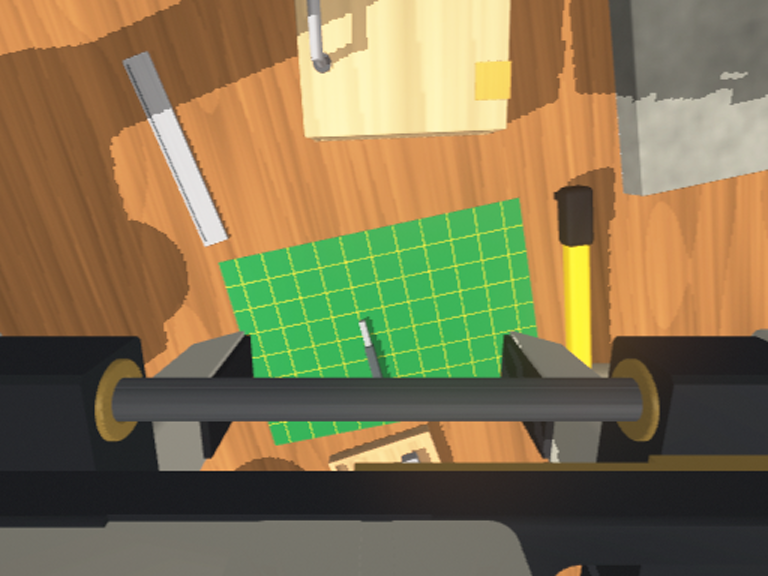

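>>> play_rows([
  [[0,0.9,0],[0,0,0]],
  [[0,0.9,0],[0,0,0]],
  [[0,0.7,0],[0,0,0]],
  [[0,0,0],[0,0,0]],
  [[0,0,0],[0,0,0]],
])

```text
time: 21.62
tool_pos: [573.0, 134.7, 367.3]
tcp_rot: [3.141, 0.0, 1.36]
contact_force: [-0.7, 0.2, 0.1]
grip_width: 91.6
finger_force: 0.0
```

```bash
python3 v.py w8
```

```text
[573.1 134.4 367.4] [3.1 0.  1.4] [ 0.1  0.4  1.1 -0.   1.7  0.3]
lid_handle [(0.7, [59.7, 221.6], array([564.1, 265.4, 114. ])), (0.41, [149.7, 131.0], array([424.4, 185.1, 114. ]))]
lid_hinge [(0.62, [59.0, 343.6], array([720.6, 238.8,  70. ]))]
chest [(0.73, [69.7, 275.6], array([636.4, 251.3,   0. ]))]
0.84 [70.4, 277.5] 19778
```

View pics/w8.png

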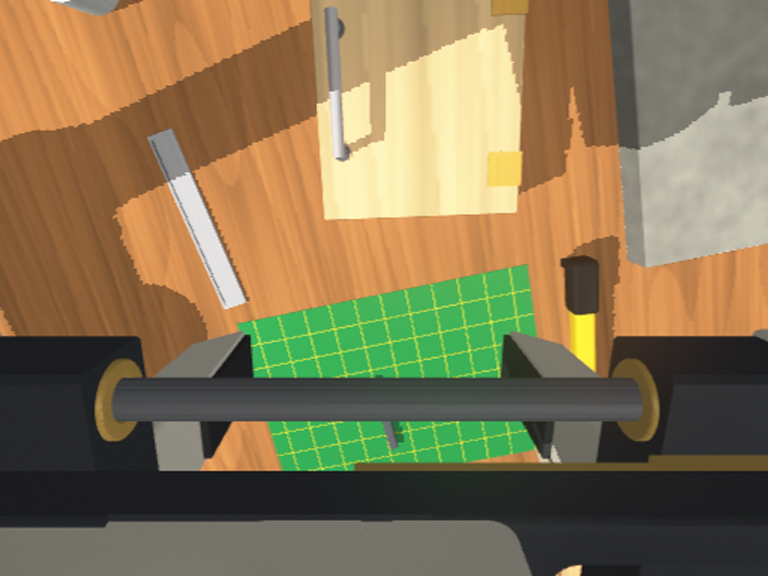

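```bash
python3 - <<'E'
from h import *
import pickle
np.set_printoptions(precision=1,suppress=True)
a,_=pickle.load(open("w7.pkl","rb")); b,_=pickle.load(open("w8.pkl","rb"))
f=lambda x,y:(y/1.5,x/1.5)
F=tri([a,b],[f(305,137),f(325,219)]); G=tri([a,b],[f(507,131),f(517,212)]); H=tri([a,b],[f(321,67),f(341,158)])
print("corners",F,G,"barend",H)
F=atz(b,f(325,219),78);G=atz(b,f(517,212),78);print(F,G,np.linalg.norm(F-G)); y=np.arctan2(G[1]-F[1],G[0]-F[0]);print("yaw",y)
p=atz(b,f(331,8),114);q=atz(b,f(341,157),114);print("bar",p,q,np.linalg.norm(p-q),(p+q)/2,np.arctan2(q[0]-p[0],p[1]-q[1])*1)
X=np.array([np.cos(y),np.sin(y)]);Y=np.array([-X[1],X[0]])
h=G[:2]+110*Y; print("hinge",h,"handle",h-160*X)
E
```

```text
corners [528.6 162.9  76.8] [708.9 129.5  65.4] barend [557.2 213.1  89.7]
[528.9 163.1  78. ] [705.3 131.6  78. ] 179.21836206803565
yaw -0.17631513841673999
bar [576.8 322.1 114. ] [558.9 213.3 114. ] 110.19383765472851 [567.8 267.7 114. ] -0.16285607830624232
hinge [724.6 239.9] handle [567.1 268. ]
```

>>> play_rows([
  [[0,0.6,-0.5],[0,0,0.1]],
  [[0,0.8,-1],[0,0,0.1]],
  [[0,0.8,-1],[0,0,0.1]],
  [[0,0.8,-1],[0,0,0]],
  [[-0.1,0.8,-1],[0,0,0]],
  [[-0.1,0.65,-1],[0,0,0]],
  [[0,0,-1],[0,0,0]],
  [[0,0,0],[0,0,0]],
  [[0,0,0],[0,0,0]],
], hand=0.1)

```text
time: 23.0
tool_pos: [567.3, 269.1, 173.1]
tcp_rot: [3.141, -0.001, 1.402]
contact_force: [0.4, -0.3, -0.1]
grip_width: 50.3
finger_force: 0.0
```

```bash
python3 - <<'E'
from h import *
o=get_obs(); print(o["time"],o["tool_pos"],o["tcp_rot"],o["joint_positions"])
c=cam("wrist"); w=[]
for q in ("lid_handle",):
    print([(d["p"],d["at"],atz(c,d["at"],114)) for d in pinpoint(q,"wrist")[:3]])
cv2.imwrite("pics/w9.png",c["img"][:,:,::-1])
r=165.9;p0=np.arctan2(44,160);X=np.array([.9845,-.1754])
th=np.radians(np.arange(0,61,3))+p0
P=np.c_[-r*np.cos(th)[:,None]*X,r*np.sin(th)]; C=np.round((P-P[0])/30,2)
print(np.round(np.diff(C,axis=0),2).tolist())
E
```

```text
23.0 [567.27290078 269.13160754 173.06822756] [ 3.14061177e+00 -6.07008952e-04  1.40219242e+00] [3.20965270e-01 5.84400713e-01 1.31914638e+00 7.88031124e-05
 1.23689445e+00 4.89543691e-01]
[(0.56, [216.1, 252.7], array([566.96255919, 265.96538819, 114.        ]))]
[[0.08, -0.01, 0.28], [0.1, -0.02, 0.27], [0.11, -0.02, 0.27], [0.12, -0.02, 0.26], [0.14, -0.03, 0.25], [0.15, -0.03, 0.25], [0.17, -0.02, 0.23], [0.17, -0.04, 0.23], [0.19, -0.03, 0.22], [0.2, -0.03, 0.21], [0.2, -0.04, 0.2], [0.22, -0.04, 0.18], [0.23, -0.04, 0.18], [0.23, -0.04, 0.16], [0.25, -0.05, 0.15], [0.25, -0.04, 0.14], [0.26, -0.05, 0.12], [0.26, -0.04, 0.11], [0.27, -0.05, 0.09], [0.27, -0.05, 0.08]]
```

Aligned to within a millimetre or so; descend 61 mm and close.

>>> play_rows([
  [[0,0,-0.7],[0,0,0]],
  [[0,0,-0.7],[0,0,0]],
  [[0,0,-0.4],[0,0,0]],
  [[0,0,-0.2],[0,0,0]],
  [[0,0,0],[0,0,0]],
  [[0,0,0],[0,0,0]],
])

```text
time: 23.85
tool_pos: [567.5, 268.8, 113.2]
tcp_rot: [3.14, -0.001, 1.402]
contact_force: [-0.1, -0.0, 0.7]
grip_width: 50.2
finger_force: 0.0
```

>>> play_rows([
  [[0,0,0],[0,0,0]],
  [[0,0,0],[0,0,0]],
  [[0,0,0],[0,0,0]],
  [[0,0,0],[0,0,0]],
  [[0,0,0],[0,0,0]],
  [[0,0,0],[0,0,0]],
], hand=-1)

```text
time: 24.6
tool_pos: [567.7, 268.6, 112.4]
tcp_rot: [3.14, -0.0, 1.402]
contact_force: [3.8, -1.4, -2.2]
grip_width: 8.8
finger_force: 30.0
```

>>> play_rows([
  [[0.08,-0.01,0.28],[0,0,0]],
  [[0.1,-0.02,0.27],[0,0,0]],
  [[0.11,-0.02,0.27],[0,0,0]],
  [[0.12,-0.02,0.26],[0,0,0]],
  [[0.14,-0.03,0.25],[0,0,0]],
  [[0,0,0],[0,0,0]],
])

```text
time: 25.35
tool_pos: [583.8, 265.7, 152.5]
tcp_rot: [3.141, -0.0, 1.402]
contact_force: [4.0, 1.0, -6.0]
grip_width: 8.8
finger_force: 30.0
```

>>> play_rows([
  [[0.15,-0.03,0.25],[0,0,0]],
  [[0.17,-0.02,0.23],[0,0,0]],
  [[0.17,-0.04,0.23],[0,0,0]],
  [[0.19,-0.03,0.22],[0,0,0]],
  [[0.2,-0.03,0.21],[0,0,0]],
  [[0.2,-0.04,0.2],[0,0,0]],
  [[0.22,-0.04,0.18],[0,0,0]],
  [[0,0,0],[0,0,0]],
])

```text
time: 26.35
tool_pos: [622.2, 259.0, 199.7]
tcp_rot: [-3.141, -0.001, 1.402]
contact_force: [-7.6, 0.8, 4.2]
grip_width: 8.9
finger_force: 30.0
```

>>> play_rows([
  [[0.23,-0.04,0.18],[0,0,0]],
  [[0.23,-0.04,0.16],[0,0,0]],
  [[0.25,-0.05,0.15],[0,0,0]],
  [[0.25,-0.04,0.14],[0,0,0]],
  [[0.26,-0.05,0.12],[0,0,0]],
  [[0.26,-0.04,0.11],[0,0,0]],
  [[0.27,-0.05,0.09],[0,0,0]],
  [[0.27,-0.05,0.08],[0,0,0]],
  [[0,0,0],[0,0,0]],
  [[0,0,0],[0,0,0]],
])

```text
time: 27.6
tool_pos: [683.8, 248.1, 230.8]
tcp_rot: [3.139, -0.001, 1.402]
contact_force: [-3.1, 0.8, 5.3]
grip_width: 8.6
finger_force: 30.0
```

```bash
python3 - <<'E'
from h import *
o=get_obs(); print(o["tool_pos"],o["contact_force"],o["moment"],o["grip_width"],o["dq"])
h=np.array([724.6,239.9]);X=np.array([.9845,-.1754])
d=(o["tool_pos"][:2]-h)@X; z=o["tool_pos"][2]+2-70
print(d,z,np.hypot(d,z),np.degrees(np.arctan2(z,-d))-15.4)
c=cam("side"); cv2.imwrite("pics/s2.png",cv2.resize(c["img"][140:300,80:300,::-1],None,fx=3,fy=3))
E
```

```text
[683.78524691 248.10405203 230.81132762] [-3.1468703   0.78639663  5.32754337] [ 0.1661725   0.51585375 -0.03028634] 8.61272342708906 [ 9.06928035e-04  5.47783900e-05  3.26361571e-03 -1.75361758e-03
 -1.40218690e-03 -5.00725837e-04]
-41.621115147818706 162.81132762107654 168.04715298952704 60.260013938321016
```

View pics/s2.png

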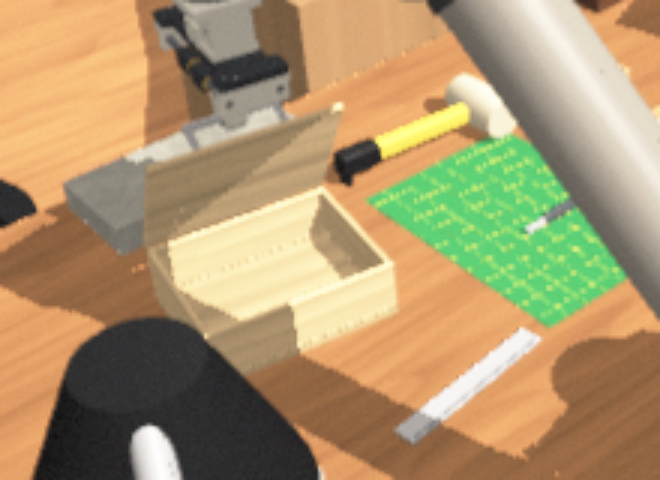

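The side view shows the lid standing open (its edge at about (250,125) in the crop) with the gripper on the handle. The arm is still and kinematics put the lid at about 60°, so I'm handing in.

```bash
python3 -c "
from plant import bot; print(bot.close_job())"
```

```text
the job is handed in; nothing more can be done
None
```

The job is handed in, with no verdict shown: both punches lie flat in the tray, one per compartment with heads to the far end, and the gripper is holding the chest lid open at about 60 degrees.

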